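# Pack one wooden parts kit into its tray

## Robot

A 6-joint arm with a two-finger parallel gripper is mounted at the origin on the work surface. World frame = base frame: x ahead of the robot, y to its left, z up, the work surface at z = 0. Lengths are in mm, angles in rad, forces in N, time in s.
With the tool pointing down it reaches from about 275 to 825 mm from the base axis. Payload 4.9 kg.
Tool frame: the origin (TCP) lies midway between the tips of the shut fingers; the grasp point (between the pads) lies 19 mm behind it; z points along the fingers, y is the line along which they close (so a half turn about z gives the same grasp; the last joint's range is limited). The gripper opens to 85 mm and grips with 20 to 120 N. Pads are 22 mm wide; open, the fingers measure 114 mm over their backs; the gripper's body (76 mm by 85 mm) begins 54 mm behind the grasp point. The pads swing forward as they close: fully open they stand 13 mm farther back than shut.
Start: joints at [-1.446, 0.326, -0.193, 1.052, 0, 1.437], TCP at [140.768, -531.698, 231.281] pointing down, gripper open.
Joint ranges: [-2.65, 2.65], [-0.97, 1.79], [-1.3, 1.35], [-1.93, 2.1], [-1.47, 1.37], [-3.14, 3.14]. Speed limits (rad/s): [2.57, 2.57, 3.14, 3.14, 3.14, 3.14].

## Interface

Orientations are given as a rotation vector (axis times angle).
In Python, from cell import env, vision gives the robot as it stands. The module is installed in compiled form; this text tells all that it offers.
- The arm moves only by the shell command python3 -m pendant 'ROWS'. ROWS is a JSON object of lists of equal length, an entry for each row: "angular": the turn, a rotation vector about the tool's x, y, z in units of 6 degrees (1.0 is 6 degrees), a list of three; "travel": the shift along the tool's x, y, z in mm, a list of three; "hand": the closure, from 0 (fully open) to 1 (shut). In form: {"angular": [[rx, ry, rz], ...], "travel": [[x, y, z], ...], "hand": [hand, ...]}. A call has 1 to 10 rows; each row is the pose to reach, as a shift and turn from the pose commanded when the call began, along the tool's axes at that moment; what a row does not reach only later rows make up. A row lasts 1/8 s, in which the tool goes at most 62.5 mm and 10.7 degrees, less where a joint would pass 70% of its speed; a pose out of reach is approached as far as the arm can. A call with a gripper value outside its range is refused whole. The fingers move at their own pace and stop on an object; the grip force is fixed at half the most. Time passes only in rows, so rows that repeat a pose let the fingers close. It gives the time, the measured TCP pose, the force, the opening and the grip force at its end, in the units of the state.
- env.sense(): the state, without advancing time (a new reading comes with each control period).
- vision.camera(name): name is "side" or "top" or "wrist"; returns a dict with "image" (420x560x3 uint8, red, green, blue), "fov_y" (degrees; the focal length in pixels is half the picture's height over the tangent of half this angle, whatever the lens; pixels are square), "cx", "cy" (the principal point, pixels), "world_to_cam" (4x4, takes a point from world to camera coordinates). Camera axes: x right, y up, looking along -z (the intrinsics and any distortion apply to the point x, -y, -z); pixel columns grow to the right and rows downward; lengths in mm; the calibration is good to about 2 mm. A picture is of the moment at which its call begins. There is no depth.
- env.sign_off(): hands the job in; it is judged then, once.
The state is a dict: "clock": time; "qpos": joint angles; "dq": joint speeds; "tau": joint torques, N m; "ee_pos": TCP position; "eef_rot": TCP orientation; "wrist_force": force on the tool from outside, world axes, zero at the start; "moment": the same for the moment, N m; "gripper_width": opening from 0.0 (shut) to 1.0 (fully open); "grip_force": force on a finger pad.
Only numpy, scipy, OpenCV 4.12 (cv2) and the standard library are available. Lean on these libraries where they do the work, as an engineer would, in place of code of your own. Each camera call takes 0.05 s, during which the arm holds its last target. There are 200 camera calls.

## Task

Pack one kit in the cardboard tray: slip the wide tube over the thick peg and the narrow tube over the thin peg so that both stand upright on their plates, and lay the plain disc flat in the round recess and the square board flat in the square recess, square to it. The solid dowel and the disc with the hole do not belong to the kit: leave them standing where they are on the table.

Things in the scene. Friction and masses are not known exactly. Their poses are not given: they have to be found in the camera images.
- wide_tube: Loose wide wooden tube, open right through: 52 mm outside, bore 40 mm, 80 mm tall, about 45 g. Origin: centre of its underside, z up along its axis; it starts standing on the table among the other loose parts.
- narrow_tube: Loose narrow wooden tube, open right through: 36 mm outside, bore 26 mm, 80 mm tall, about 28 g. Origin: centre of its underside, z up along its axis; it starts standing on the table among the other loose parts.
- plain_disc: Loose plain wooden disc without a hole: 58 mm across, 20 mm thick, about 38 g. Origin: centre of its underside, z up; it starts flat on the table.
- board: Loose square block of brown fibreboard: 60 x 60 mm, 20 mm thick, about 55 g. Origin: centre of its underside, x and y along its edges, z up; it starts flat on the table, turned by any angle up to 40 degrees.
- solid_dowel: Look-alike that does not belong: solid wooden dowel, 52 mm across, 80 mm tall, as big as the wide tube but with a closed, flat top. Origin: centre of its underside, z up along its axis; it starts standing on the table among the other loose parts.
- drilled_disc: Look-alike that does not belong: wooden disc 58 mm across and 20 mm thick like the plain one, but with a 22 mm hole through its middle. Origin: centre of its underside, z up; it starts flat on the table.
- cell_square: Place of the square board: plate with a square recess 75 x 75 mm, 5 mm deep, grey-lined, in its middle (recess floor at z = 5 mm), parallel to the edges; the board in it stands 15 mm proud of the plate. Fixed wooden plate 98 x 98 x 10 mm, one of four lying 2 x 2, 102 mm apart, in shuffled quarters of a cardboard tray (216 x 216 mm, rim 16 mm above the table). Origin: centre of plate underside, 5 mm above the table; x, y along plate edges, z up; plate top at z = 10 mm.
- cell_round: Place of the plain disc: plate with a round recess 75 mm across, 5 mm deep, grey-lined, in its middle (recess floor at z = 5 mm); the disc in it stands 15 mm proud of the plate. Fixed wooden plate 98 x 98 x 10 mm, one of four lying 2 x 2, 102 mm apart, in shuffled quarters of a cardboard tray (216 x 216 mm, rim 16 mm above the table). Origin: centre of plate underside, 5 mm above the table; x, y along plate edges, z up; plate top at z = 10 mm.
- cell_thick_peg: Place of the wide tube: flat plate with a thick upright peg, 20 mm across, in its middle, the peg's top at z = 45 mm (35 mm above the plate). Fixed wooden plate 98 x 98 x 10 mm, one of four lying 2 x 2, 102 mm apart, in shuffled quarters of a cardboard tray (216 x 216 mm, rim 16 mm above the table). Origin: centre of plate underside, 5 mm above the table; x, y along plate edges, z up; plate top at z = 10 mm.
- cell_thin_peg: Place of the narrow tube: flat plate with a thin upright peg, 8 mm across, in its middle, the peg's top at z = 45 mm (35 mm above the plate). Fixed wooden plate 98 x 98 x 10 mm, one of four lying 2 x 2, 102 mm apart, in shuffled quarters of a cardboard tray (216 x 216 mm, rim 16 mm above the table). Origin: centre of plate underside, 5 mm above the table; x, y along plate edges, z up; plate top at z = 10 mm.
Things that resemble listed ones, but are neither listed nor needed, are in the scene too. What is shaped like the wide_tube but green is not meant.

How it is judged:
By the outcome, as a careful person would: the job done as asked, in the order asked, and still so for the second after the job is handed in, with the robot touching nothing.
It also fails if it takes over 136 s, if anything falls off the work surface, if the arm or the gripper's body presses on something with over 40 N, if the wrist force passes 120 N, or if a joint passes its speed limit or range.

## Working session

There is one attempt and no reset: what is moved stays moved. The work goes in short steps, Python scripts to look and compute and a shell command to move; the robot and the scene stay as the last step left them, time stands still between calls to the robot, and variables do not carry over. Pictures are saved under pics/ and viewed, at most 14 in all, crops included, and the job is handed in when it is done.

```bash
mkdir -p pics
python3 - <<'E'
from cell import env, vision
import cv2,numpy as np
for n in("top","side"):
    c=vision.camera(n);cv2.imwrite(f"pics/{n}0.png",c["image"][:,:,::-1]);print(n,c["fov_y"],c["cx"],c["cy"],np.round(c["world_to_cam"],4).tolist(),[k for k in c])
s=env.sense();print(s)
E
```

```text
top 56.14966683581021 277.3495168452822 210.14560499032802 [[0.0279, -0.9995, 0.0126, -22.158], [0.9836, 0.0297, 0.1781, -445.427], [-0.1784, 0.0075, 0.9839, -793.9646], [0.0, 0.0, 0.0, 1.0]] ['image', 'fov_y', 'cx', 'cy', 'world_to_cam']
side 43.485212800134775 269.9794903812517 194.23696634281842 [[0.9982, -0.0598, -0.0041, -437.5163], [0.0462, 0.7229, 0.6894, -46.7579], [-0.0383, -0.6884, 0.7243, -1109.6778], [0.0, 0.0, 0.0, 1.0]] ['image', 'fov_y', 'cx', 'cy', 'world_to_cam']
{'clock': 0.1, 'qpos': array([-1.44623280e+00,  3.26877365e-01, -1.93479748e-01,  1.05199278e+00,
       -1.65326951e-05,  1.43659207e+00]), 'dq': array([ 3.80618565e-04, -2.50957631e-03,  3.47116702e-03, -1.69656477e-03,
       -6.89433515e-04, -5.36687389e-05]), 'tau': array([-2.07803816e-03, -4.44241011e+01,  2.63036549e+01,  7.99414935e-03,
       -4.45523283e-04,  5.66496780e-06]), 'ee_pos': array([ 140.678384  , -531.16988487,  230.57756336]), 'eef_rot': array([-3.11379324e+00, -4.05137930e-01,  1.41989287e-05]), 'wrist_force': array([-0.92060948,  0.37951098, -0.26805518]), 'moment': array([-0.05037248,  0.04452668, -0.01572763]), 'grip_force': 0.0, 'gripper_width': 1.0032486934932368}
```

View pics/top0.png

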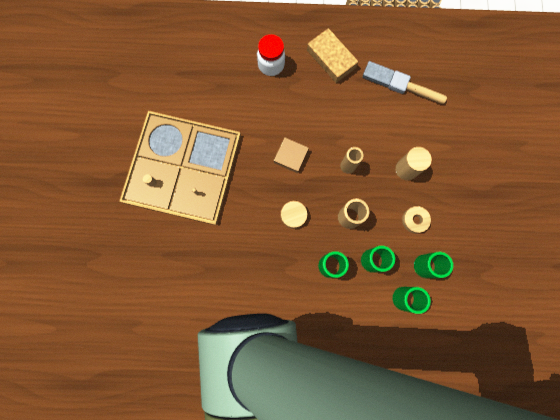

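View pics/side0.png

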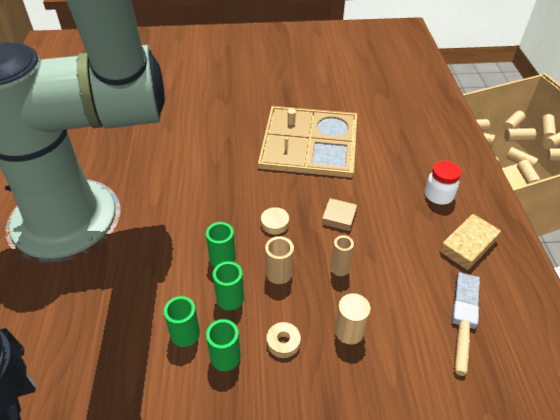

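The top view shows: tray near (180,168) with thick peg (147,180), thin peg (199,190), round recess (166,140) and square recess (209,151). The parts are the board (291,155), narrow tube rim (354,156), dowel (418,160), plain disc (294,214), wide tube rim (356,212) and drilled disc (417,219). The side view agrees with this.

```bash
cat > h.py <<'E'
from cell import env, vision
import cv2,numpy as np
from scipy.spatial.transform import Rotation as R
def ray(c,p,z):
    p=np.atleast_2d(np.array(p,float));f=c["image"].shape[0]/2/np.tan(np.radians(c["fov_y"]/2))
    M=np.array(c["world_to_cam"]);d=np.c_[(p[:,0]-c["cx"])/f,-(p[:,1]-c["cy"])/f,-np.ones(len(p))]@M[:3,:3]
    o=-M[:3,:3].T@M[:3,3];return (o+d*((z-o[2])/d[:,2])[:,None])[:,:2]
def proj(c,P):
    P=np.atleast_2d(np.array(P,float));f=c["image"].shape[0]/2/np.tan(np.radians(c["fov_y"]/2));M=np.array(c["world_to_cam"])
    q=P@M[:3,:3].T+M[:3,3];return np.c_[c["cx"]-f*q[:,0]/q[:,2],c["cy"]+f*q[:,1]/q[:,2]]
def go(xy,z,yaw=None):
    """rows' travel/angular to put TCP at xy,z; yaw = wanted world direction (rad) of the tool y line"""
    s=env.sense();r=R.from_rotvec(s["eef_rot"]);m=r.as_matrix()
    print("travel",np.round(m.T@(np.r_[xy,z]-s["ee_pos"]),1),"tcp",np.round(s["ee_pos"],1))
    if yaw is not None:
        x=-m[1,1];d=np.arctan2(m[1,1],m[0,1]);e=(yaw-d+np.pi/2)%np.pi-np.pi/2
        t=R.from_rotvec([0,0,e])*r; print("angular",np.round(np.degrees((r.inv()*t).as_rotvec())/6,2),"q6",s["qpos"][5])
E
python3 - <<'E'
from h import *
c=vision.camera("top");im=c["image"];hsv=cv2.cvtColor(im,cv2.COLOR_RGB2HSV)
m=(hsv[...,2]>125).astype(np.uint8);m[300:]=0;m[:100]=0;m[(hsv[...,0]>40)]=0
for k in cv2.findContours(m,cv2.RETR_EXTERNAL,cv2.CHAIN_APPROX_NONE)[0]:
    if cv2.contourArea(k)<150: continue
    k=cv2.convexHull(k);r=cv2.minAreaRect(k);x,y,w,h=cv2.boundingRect(k)
    print((x,y,w,h),np.round(r[0]),np.round(r[1],1),round(r[2]))
    if w>60: b=cv2.boxPoints(r);q=ray(c,b,16);print("tray",q.round(),np.linalg.norm(q-np.roll(q,1,0),axis=1))
    elif h<34 : q=ray(c,cv2.boxPoints(r),20);print("flat",q.mean(0).round(1),np.linalg.norm(q-np.roll(q,1,0),axis=1))
g=np.vstack([im,np.zeros_like(im)])[100:260,110:440];cv2.imwrite("pics/crop.png",cv2.resize(g[:,:,::-1],None,fx=2.4,fy=2.4,interpolation=2))
for n,p,z in (("narrow",(354,156),80),("wide",(356,211),80),("thick",(147,179),50),("thin",(196,189),50),("round",(166,140),10),("sq",(209,151),10),("disc",(294,214),20),("board",(291,155),20)):
    print(n,ray(c,p,z).round(1))
E
```

```text
(0, 100, 560, 200) [280. 200.] [199. 559.] 90
tray [[ 686.  629.]
 [ 730. -655.]
 [ 277. -610.]
 [ 245.  561.]] [ 445.56675319 1284.59021563  454.38953555 1171.59219577]
narrow [[ 557.5 -164.5]]
wide [[ 441.7 -167.8]]
thick [[502.7 268.3]]
thin [[484.2 163.6]]
round [[604.9 246.8]]
sq [[582.  148.3]]
disc [[442.1 -45.7]]
board [[575.3 -36.3]]
```

View pics/crop.png

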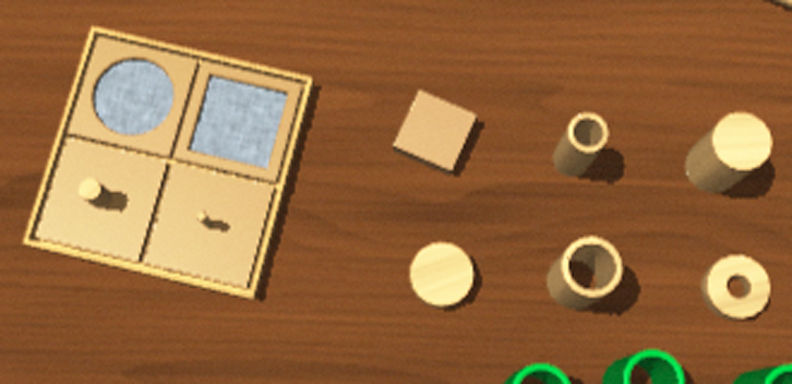

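The crop (2.4x, offset 110,100) shows the tray corners at (94,28), (311,77), (258,297) and (25,242). The board's top corners are near (418,91), (477,121), (456,170) and (394,143). The rims are at (592,266) for the wide tube and (588,132) for the narrow one, and the disc is at (442,274).

Run:
```python
from h import *
c=vision.camera("top")
f=lambda L:np.array(L)/2.4+[110,100]
q=ray(c,f([(94,28),(311,77),(258,297),(25,242)]),16);ctr=q.mean(0)
print("tray",q.round(),np.linalg.norm(q-np.roll(q,1,0),axis=1).round(),ctr)
u=(q[1]+q[2]-q[0]-q[3]);th=np.arctan2(u[1],u[0]);v=(q[0]+q[1]-q[2]-q[3]);print("axes deg",np.degrees(th),np.degrees(np.arctan2(v[1],v[0])))
v/=np.linalg.norm(v);u/=np.linalg.norm(u)
C={n:ctr+51*(a*u+b*v) for n,a,b in(("round",-1,1),("sq",1,1),("thick",-1,-1),("thin",1,-1))};print(C)
b=ray(c,f([(418,91),(477,121),(456,170),(394,143)]),20);print("board",b.mean(0),np.linalg.norm(b-np.roll(b,1,0),axis=1).round(),[np.degrees(np.arctan2(*(b[i]-b[i-1])[::-1])).round() for i in range(4)])
print("wide",ray(c,f([592,266]),80),"narrow",ray(c,f([588,132]),80),"disc",ray(c,f([442,274]),20))
s=vision.camera("side")
for n,p,z in(("wide",(280,247),80),("narrow",(343,242),80),("disc",(275,219),20),("board",(341,211.5),20),("thick",(292,110),50),("thin",(286,138),50)):print("side",n,ray(s,p,z).round(1))
w=ray(c,f([592,266]),80)[0]
go(w,200,th)
```

```text
tray [[669. 288.]
 [627.  81.]
 [416. 119.]
 [461. 333.]] [213. 212. 214. 218.] [543.19900433 205.38917705]
axes deg -101.5656993670282 -11.19695443081715
{'round': array([603.45330787, 245.45035245]), 'sq': array([583.0031796 , 145.52141643]), 'thick': array([503.39482906, 265.25693767]), 'thin': array([482.94470079, 165.32800165])}
board [576.20935223 -37.94688411] [55. 62. 51. 63.] [np.float64(-22.0), np.float64(-116.0), np.float64(159.0), np.float64(67.0)]
wide [[ 442.08746723 -169.1137416 ]] narrow [[ 559.68033097 -166.59431515]] disc [[441.7824256  -46.03728926]]
side wide [[ 446.5 -171.9]]
side narrow [[ 561.7 -167.7]]
side disc [[445.5 -52.8]]
side board [[583.1 -41. ]]
side thick [[508.  267.1]]
side thin [[485.1 164. ]]
travel [ 384.  -273.1   31.2] tcp [ 140.7 -531.4  230.9]
angular [-0.   0.   4.4] q6 1.4365963395387227
```

```bash
python3 -m pendant '{"angular":[[0,0,4.4],[0,0,4.4],[0,0,4.4],[0,0,4.4],[0,0,4.4],[0,0,4.4],[0,0,4.4],[0,0,4.4],[0,0,4.4],[0,0,4.4]],"travel":[[384,-273,30],[384,-273,30],[384,-273,30],[384,-273,30],[384,-273,30],[384,-273,30],[384,-273,30],[384,-273,30],[384,-273,30],[384,-273,30]],"hand":[0,0,0,0,0,0,0,0,0,0]}'
python3 - <<'E'
from h import *
s=env.sense();print(s["ee_pos"])
c=vision.camera("wrist");print(c["fov_y"],c["cx"],c["cy"]);cv2.imwrite("pics/w1.png",c["image"][:,:,::-1])
M=np.array(c["world_to_cam"]);print("cam",(-M[:3,:3].T@M[:3,3]).round(),"proj wide",proj(c,[442,-169,80]),"narrow",proj(c,[560,-167,80]))
E
```

```text
clock: 1.5
ee_pos: [441.8, -169.7, 201.2]
eef_rot: [3.125, -0.316, -0.001]
wrist_force: [-0.4, 0.7, 0.6]
gripper_width: 1.002
grip_force: 0.0
[ 441.78078368 -169.70844912  201.20518896]
64.7596941765457 273.7513005760305 209.33258990156034
cam [ 510. -184.  344.] proj wide [[272.00125537 202.72862861]] narrow [[236.4110281   50.04386806]]
```

View pics/w1.png

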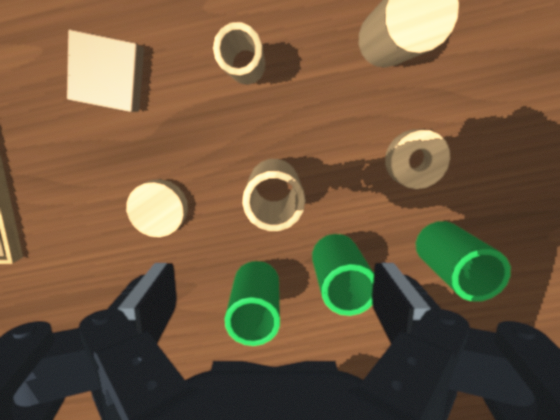

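The wrist view has the wide tube's rim at (273,200), as predicted. The narrow rim is at (238,49), the disc at (157,208), and the board's top corners at (68,30), (136,42), (132,109) and (67,99).

Run:
```python
from h import *
c=vision.camera("wrist")
w=ray(c,(273.5,200),80)[0]
print("wide",w,"narrow",ray(c,(238,49),80),"disc",ray(c,(157,208),20))
b=ray(c,[(68,30),(136,42),(132,109),(67,99)],20);print("board",b.mean(0),np.linalg.norm(b-np.roll(b,1,0),axis=1).round(),[np.degrees(np.arctan2(*(b[i]-b[i-1])[::-1])).round(1) for i in range(4)])
print("green",ray(c,[(348,291),(252,318)],80))
go(w,32,np.radians(-101.4))
```

```text
wide [ 443.85883134 -171.09481085] narrow [[ 560.31329617 -168.8390279 ]] disc [[444.71675506 -50.2195988 ]]
board [579.37900688 -38.79367473] [59. 60. 58. 60.] [np.float64(-22.3), np.float64(-111.0), np.float64(158.1), np.float64(69.8)]
green [[ 348.3001396  -219.17693928]
 [ 338.72739741 -129.16399804]]
travel [  2.5   0.2 169.3] tcp [ 441.5 -170.4  201.3]
angular [-0.    0.   -0.04] q6 2.8210346169431735
```

```bash
python3 -m pendant '{"angular":[[0,0,-15],[0,0,-15],[0,0,-15],[0,0,-15],[0,0,-15],[0,0,-15],[0,0,-15],[0,0,-15],[0,0,-15],[0,0,-15]],"travel":[[2.5,0,80],[2.5,0,80],[2.5,0,80],[2.5,0,80],[2.5,0,80],[2.5,0,80],[2.5,0,80],[2.5,0,80],[2.5,0,80],[2.5,0,80]],"hand":[0,0,0,0,0,0,0,0,0,0]}'
python3 -c "
from h import *
import numpy as np
go([443.9,-171],32,np.radians(-11.4))"
```

```text
clock: 2.85
ee_pos: [444.1, -171.1, 121.4]
eef_rot: [2.437, 1.982, -0.0]
wrist_force: [0.3, 0.1, 0.3]
gripper_width: 0.998
grip_force: 0.0
travel [ 0.1 -0.2 89.4] tcp [ 444.1 -171.1  121.4]
angular [-0.    0.   -0.06] q6 1.252907593438097
```

```bash
python3 -m pendant '{"angular":[[0,0,0],[0,0,0],[0,0,0],[0,0,0],[0,0,0],[0,0,0],[0,0,0],[0,0,0],[0,0,0]],"travel":[[0,0,45],[0,0,89],[0,0,89],[0,0,89],[0,0,89],[0,0,89],[0,0,89],[0,0,89],[0,0,89]],"hand":[0,0,0,1,1,1,1,1,1]}'
```

```text
clock: 3.98
ee_pos: [446.0, -171.0, 34.4]
eef_rot: [2.431, 1.983, 0.002]
wrist_force: [-1.1, 0.4, 5.1]
gripper_width: 0.586
grip_force: 61.9
```

```bash
python3 -c "
from h import *
go([505,265],160,np.radians(-11.4))"; python3 -m pendant '{"angular":[[0,0,0],[0,0,0],[0,0,0],[0,0,0]],"travel":[[0,0,-60],[0,0,-120],[0,0,-125],[0,0,-125]],"hand":[1,1,1,1]}';python3 -c "
from h import *
go([505,265],160,np.radians(-11.4))"
```

```text
travel [ 438.8  -29.3 -126.5] tcp [ 446.  -171.    34.4]
angular [-0.    0.   -0.03] q6 1.252435132666183
clock: 4.47
ee_pos: [445.0, -170.2, 158.4]
eef_rot: [2.432, 1.985, 0.001]
wrist_force: [-0.3, 0.4, -1.2]
gripper_width: 0.59
grip_force: 62.6
travel [438.4 -28.6  -2. ] tcp [ 445.  -170.2  158.4]
angular [-0.    0.   -0.03] q6 1.2523185893553277
```

```bash
python3 -m pendant '{"angular":[[0,0,0],[0,0,0],[0,0,0],[0,0,0],[0,0,0],[0,0,0],[0,0,0],[0,0,0],[0,0,0],[0,0,0]],"travel":[[50,-3,0],[100,-7,0],[150,-10,0],[200,-13,0],[250,-16,0],[300,-20,0],[350,-23,0],[400,-26,0],[438,-28.5,0],[438,-28.5,0]],"hand":[1,1,1,1,1,1,1,1,1,1]}'
python3 - <<'E'
from h import *
s=env.sense();print(s["ee_pos"])
c=vision.camera("wrist");cv2.imwrite("pics/w2.png",c["image"][:,:,::-1])
print(proj(c,[[505,265,50],[505,265,15],[605,245,10],[583,145,10],[484,165,50],[484,165,15]]))
E
```

```text
clock: 5.72
ee_pos: [503.4, 266.7, 155.2]
eef_rot: [-2.43, -1.99, 0.004]
wrist_force: [0.5, -0.9, 0.2]
gripper_width: 0.589
grip_force: 62.6
[503.35678039 266.67543157 155.20941563]
[[276.4094033  208.35467022]
 [276.19370356 197.52124668]
 [390.24806255 195.97336533]
 [378.3642735  297.65861387]
 [275.29314287 322.18735432]
 [275.21392413 300.32537917]]
```

View pics/w2.png

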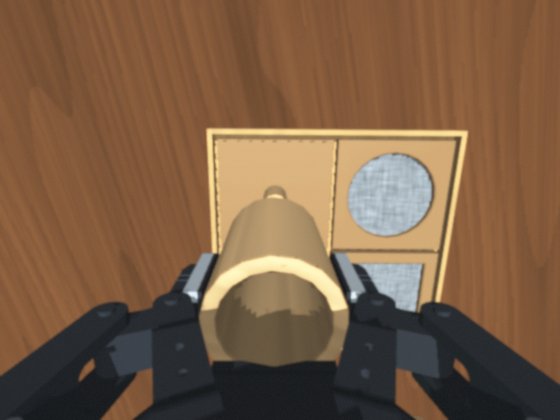

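The view shows the round recess at (390,195) and the rim corners at (207,129) and (466,132). The peg's tip is just visible at (276,196) with its shadow above it. All of this matches the prediction to about 1-2 px.

Run:
```python
from h import *
c=vision.camera("wrist")
a=ray(c,[(207,129),(466,132)],16);d=a[1]-a[0];print("rim",a,np.linalg.norm(d),np.degrees(np.arctan2(*d[::-1])))
d/=np.linalg.norm(d);n=np.array([d[1],-d[0]]);m=a.mean(0)
print("centre",m+108*n,"thick",m+57*n-51*d,"round",m+57*n+51*d,"seen round",ray(c,(390.5,195),10))
go([505,265.5],90,np.radians(-11.4))
```

```text
rim [[460.10266452 332.36059543]
 [670.09563367 287.03255781]] 214.82941625111712 -12.180696783399751
centre [542.31163634 204.12797683] thick [503.22056746 264.74058553] round [602.92424504 243.21904571] seen round [[604.98268228 244.00239515]]
travel [ 1.8  1.7 65.6] tcp [503.2 264.2 155.6]
angular [-0.   -0.   -0.02] q6 2.126163837823453
```

```bash
python3 -m pendant '{"angular":[[0,0,0],[0,0,0],[0,0,0],[0,0,0],[0,0,0],[0,0,0]],"travel":[[0.8,0.5,30],[0.8,0.5,60],[0.8,0.5,80],[0.8,0.5,95],[0.8,0.5,104],[0.8,0.5,104]],"hand":[1,1,1,1,1,1]}'
```

```text
clock: 6.58
ee_pos: [504.9, 265.0, 52.9]
eef_rot: [-2.434, -1.985, 0.001]
wrist_force: [-0.3, -0.3, 0.2]
gripper_width: 0.586
grip_force: 62.6
```

Just about 3 mm above the plate; lower that, release partly, retreat.

```bash
python3 -m pendant '{"angular":[[0,0,0],[0,0,0],[0,0,0],[0,0,0],[0,0,0],[0,0,0],[0,0,0],[0,0,0]],"travel":[[0,0,2.5],[0,0,2.5],[0,0,2.5],[0,0,2.5],[0,0,2.5],[0,0,-50],[0,0,-110],[0,0,-110]],"hand":[1,1,0.1,0,0,0,0,0]}'
python3 - <<'E'
from h import *
print(env.sense()["wrist_force"])
c=vision.camera("wrist");cv2.imwrite("pics/w3.png",c["image"][:,:,::-1])
go([560.5,-168.5],165,np.radians(-11.4))
E
```

```text
clock: 7.58
ee_pos: [508.7, 266.9, 168.6]
eef_rot: [2.431, 1.984, 0.015]
wrist_force: [1.0, 0.0, -1.2]
gripper_width: 0.999
grip_force: 0.0
[ 0.99760871  0.00291738 -1.22973417]
travel [-4.151e+02  1.396e+02  3.000e-01] tcp [507.  266.2 165.9]
angular [ 0.    0.   -0.03] q6 2.127287108601167
```

View pics/w3.png

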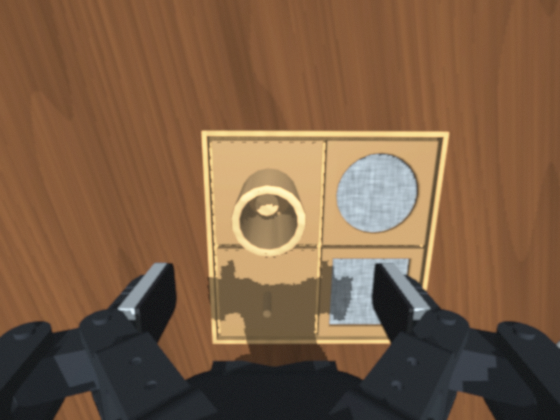

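The wide tube stands over the thick peg: rim at (268,220), peg visible inside at (268,208). The thin peg is at about (267,300).

```bash
python3 -m pendant '{"angular":[[0,0,0],[0,0,0],[0,0,0],[0,0,0],[0,0,0],[0,0,0],[0,0,0],[0,0,0],[0,0,0],[0,0,0]],"travel":[[-48,16,0],[-97,32,0],[-145,49,0],[-194,65,0],[-242,81,0],[-291,98,0],[-339,114,0],[-388,130,0],[-415,139.6,0],[-415,139.6,0]],"hand":[0,0,0,0,0,0,0,0,0,0]}'
python3 - <<'E'
from h import *
c=vision.camera("wrist");im=c["image"]
x,y=proj(c,[560.5,-168.5,80])[0];print(x,y)
x0,y0=int(x)-50,max(0,int(y)-50)
cv2.imwrite("pics/w4.png",cv2.resize(im[y0:y0+100,x0:x0+100,::-1],None,fx=4,fy=4));print(x0,y0)
go([560.5,-168.5],34,np.radians(-11.4))
E
```

```text
clock: 8.88
ee_pos: [557.9, -170.8, 161.5]
eef_rot: [-2.436, -1.981, 0.002]
wrist_force: [0.0, 0.0, 0.3]
gripper_width: 0.999
grip_force: 0.0
276.7880127181926 212.10956856215168
226 162
travel [  1.2   3.  127.6] tcp [ 557.6 -169.2  161.6]
angular [ 0.   -0.   -0.05] q6 1.3529168403608718
```

View pics/w4.png

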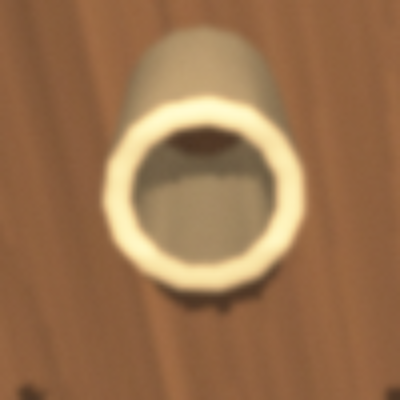

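The rim is centred at pixel (277,210), within 2 px of the prediction. I'll grasp it now.

```bash
python3 -m pendant '{"angular":[[0,0,0],[0,0,0],[0,0,0],[0,0,0],[0,0,0],[0,0,0],[0,0,0],[0,0,0],[0,0,0],[0,0,0]],"travel":[[2.3,3,30],[2.3,3,80],[2.3,3,127],[2.3,3,127],[2.3,3,127],[2.3,3,127],[2.3,3,127],[2.3,3,127],[2.3,3,127],[2.3,3,127]],"hand":[0,0,0,0,1,1,1,1,1,1]}'
python3 -m pendant '{"angular":[[0,0,0],[0,0,0],[0,0,0],[0,0,0]],"travel":[[0,0,-50],[0,0,-100],[0,0,-130],[0,0,-130]],"hand":[1,1,1,1]}';python3 -c "
from h import *
go([483.5,165],165,np.radians(-11.6))"
```

```text
clock: 10.18
ee_pos: [563.5, -167.9, 38.4]
eef_rot: [2.432, 1.984, 0.003]
wrist_force: [-2.0, 1.2, 6.9]
gripper_width: 0.4
grip_force: 59.5
clock: 10.68
ee_pos: [564.1, -168.4, 169.9]
eef_rot: [2.429, 1.982, 0.005]
wrist_force: [-0.3, -0.4, -0.6]
gripper_width: 0.399
grip_force: 59.8
travel [ 310.4 -145.9    3.5] tcp [ 564.1 -168.4  169.9]
angular [ 0. -0.  0.] q6 1.3574169265158382
```

```bash
python3 -m pendant '{"angular":[[0,0,0],[0,0,0],[0,0,0],[0,0,0],[0,0,0],[0,0,0],[0,0,0],[0,0,0],[0,0,0],[0,0,0]],"travel":[[45,-21,0],[90,-42,0],[135,-63,0],[180,-84,0],[225,-105,0],[270,-126,0],[311,-146,3],[311,-146,3],[311,-146,3],[311,-146,3]],"hand":[1,1,1,1,1,1,1,1,1,1]}'
python3 - <<'E'
from h import *
c=vision.camera("wrist");im=c["image"].copy()
for p in proj(c,[[484,165,50],[484,165,15],[583.5,144.5,10]]):print(p)
cv2.imwrite("pics/w5.png",im[:,:,::-1])
go([484,165],56,np.radians(-11.6))
E
```

```text
clock: 11.92
ee_pos: [481.7, 165.5, 163.1]
eef_rot: [2.436, 1.984, -0.001]
wrist_force: [-1.0, 0.2, -0.3]
gripper_width: 0.396
grip_force: 59.7
[276.56733545 204.15795642]
[276.25130846 194.09052431]
[387.07741287 192.61133469]
travel [1.000e-01 2.300e+00 1.071e+02] tcp [481.8 165.4 163.1]
angular [-0.   -0.   -0.01] q6 1.960602142341095
```

View pics/w5.png

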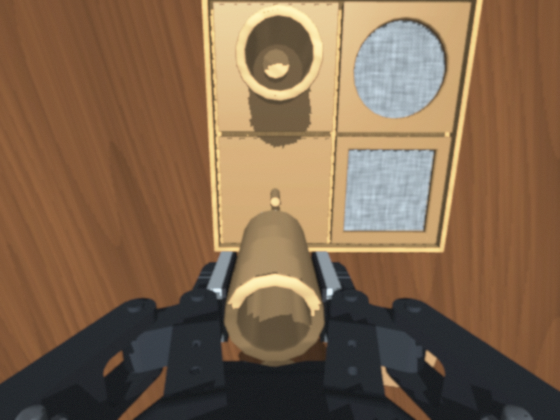

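The thin peg's tip is at (275,202), with (276.6,204) predicted. The wide tube stands on its peg, and the square recess is centred at about (390,190). I'll lower the narrow tube.

```bash
python3 -m pendant '{"angular":[[0,0,0],[0,0,0],[0,0,0],[0,0,0],[0,0,0],[0,0,0]],"travel":[[1,1.3,30],[1,1.3,60],[1,1.3,85],[1,1.3,100],[1,1.3,108],[1,1.3,108]],"hand":[1,1,1,1,1,1]}'
```

```text
clock: 12.72
ee_pos: [483.0, 167.0, 55.3]
eef_rot: [-2.435, -1.986, 0.0]
wrist_force: [0.1, 0.5, -0.3]
gripper_width: 0.4
grip_force: 59.7
```

```bash
python3 -m pendant '{"angular":[[0,0,0],[0,0,0],[0,0,0],[0,0,0],[0,0,0],[0,0,0],[0,0,0],[0,0,0]],"travel":[[0,0,2],[0,0,2],[0,0,2],[0,0,2],[0,0,2],[0,0,-50],[0,0,-110],[0,0,-110]],"hand":[1,1,0.2,0.2,0.2,0.2,0,0]}'
python3 - <<'E'
from h import *
c=vision.camera("wrist");cv2.imwrite("pics/w6.png",c["image"][:,:,::-1])
go([444,-50],150,np.radians(-11.6))
E
```

```text
clock: 13.72
ee_pos: [486.4, 168.0, 170.1]
eef_rot: [2.431, 1.983, 0.013]
wrist_force: [0.7, 0.4, -0.5]
gripper_width: 1.003
grip_force: 0.0
travel [-221.4    3.8   17.1] tcp [484.6 167.6 167.5]
angular [-0.   -0.    0.01] q6 1.961647371673851
```

View pics/w6.png

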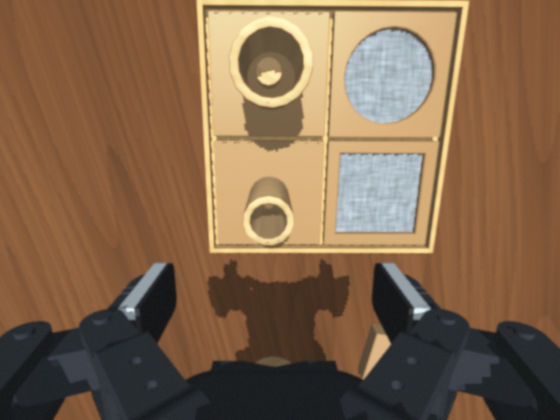

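The narrow tube stands upright over the thin peg, with its rim at (268,220). The round recess is centred at (389,75), and the square recess corners are (340,153), (424,153), (416,234) and (337,233).

```bash
python3 - <<'E'
from h import *
c=vision.camera("wrist")
q=ray(c,[(340,153),(424,153),(416,234),(337,233)],15);print("sq",q.mean(0),np.linalg.norm(q-np.roll(q,1,0),axis=1),[np.degrees(np.arctan2(*(q[i]-q[i-1])[::-1])).round(1) for i in range(4)])
print("round",ray(c,(389,75.5),15))
E
python3 -m pendant '{"angular":[[0,0,0],[0,0,0],[0,0,0],[0,0,0],[0,0,0],[0,0,0],[0,0,0]],"travel":[[-45,1,0],[-90,2,5],[-135,3,10],[-180,3.5,15],[-222,4,17],[-222,4,17],[-222,4,17]],"hand":[0,0,0,0,0,0,0]}'
python3 - <<'E'
from h import *
c=vision.camera("wrist");im=c["image"];x,y=proj(c,[444,-50,20])[0];print(x,y)
x0,y0=int(x)-60,int(y)-60;s=im[y0:y0+120,x0:x0+120];m=(cv2.cvtColor(s,cv2.COLOR_RGB2HSV)[...,2]>200).astype(np.uint8)
k=max(cv2.findContours(m,0,1)[0],key=cv2.contourArea);e=cv2.fitEllipse(k);p=np.array(e[0])+[x0,y0];w=ray(c,p,20)[0];print(p,e[1],"mm/px",np.linalg.norm(ray(c,p+[1,0],20)-w),w);go(w,10,np.radians(-11.6))
E
```

```text
sq [580.05012464 146.62228573] [75.21365174 74.60799399 76.3270494  75.19233238] [np.float64(79.3), np.float64(-11.7), np.float64(-100.3), np.float64(167.5)]
round [[600.00875923 246.62280111]]
clock: 14.7
ee_pos: [441.4, -50.5, 147.2]
eef_rot: [-2.433, -1.984, 0.001]
wrist_force: [-0.1, -0.0, -0.5]
gripper_width: 0.999
grip_force: 0.0
276.81461377947625 198.82250736657807
[274.5887146  193.80296707] (67.44662475585938, 69.08863830566406) mm/px 0.837368459658095 [443.04047969 -45.38042943]
travel [  4.9   0.6 137.5] tcp [441.7 -50.2 147.5]
angular [-0.    0.    0.01] q6 1.4923320089859673
```

```bash
python3 -m pendant '{"angular":[[0,0,0],[0,0,0],[0,0,0],[0,0,0],[0,0,0],[0,0,0],[0,0,0],[0,0,0]],"travel":[[4.5,0.6,40],[4.5,0.6,80],[4.5,0.6,110],[4.5,0.6,130],[4.5,0.6,139],[4.5,0.6,139],[4.5,0.6,139],[4.5,0.6,139]],"hand":[0,0,0,0,0,0,0,0]}'
python3 -c "
from h import *
go([443,-45.4],6,np.radians(-11.6))"
```

```text
clock: 15.75
ee_pos: [444.5, -46.9, 10.0]
eef_rot: [2.433, 1.985, 0.002]
wrist_force: [0.2, -0.3, -0.5]
gripper_width: 1.0
grip_force: 0.0
travel [ 1.1 -1.8  4. ] tcp [444.5 -46.9  10. ]
angular [ 0.   -0.    0.01] q6 1.5021567685800559
```

```bash
python3 -m pendant '{"angular":[[0,0,0],[0,0,0],[0,0,0],[0,0,0],[0,0,0],[0,0,0],[0,0,0],[0,0,0]],"travel":[[1,-1.5,4],[1,-1.5,4],[1,-1.5,4],[1,-1.5,4],[1,-1.5,4],[1,-1.5,4],[1,-1.5,4],[1,-1.5,4]],"hand":[0,0,1,1,1,1,1,1]}'
python3 -m pendant '{"angular":[[0,0,0],[0,0,0],[0,0,0],[0,0,0]],"travel":[[0,0,-50],[0,0,-90],[0,0,-120],[0,0,-120]],"hand":[1,1,1,1]}';python3 -c "
from h import *
go([603,245],130,np.radians(-11.6))"
```

```text
clock: 16.75
ee_pos: [442.6, -45.5, 5.9]
eef_rot: [2.434, 1.986, 0.0]
wrist_force: [-1.9, 0.0, 8.9]
gripper_width: 0.647
grip_force: 61.5
clock: 17.25
ee_pos: [444.4, -46.0, 127.3]
eef_rot: [2.431, 1.984, 0.005]
wrist_force: [-0.0, 0.1, -0.8]
gripper_width: 0.653
grip_force: 64.0
travel [316.9  97.   -2.3] tcp [444.4 -46.  127.3]
angular [ 0. -0.  0.] q6 1.5041364916031275
```

```bash
python3 -m pendant '{"angular":[[0,0,0],[0,0,0],[0,0,0],[0,0,0],[0,0,0],[0,0,0],[0,0,0],[0,0,0],[0,0,0],[0,0,0]],"travel":[[45,14,0],[90,28,0],[135,41,0],[180,55,0],[225,69,0],[270,83,0],[317,97,0],[317,97,0],[317,97,0],[317,97,0]],"hand":[1,1,1,1,1,1,1,1,1,1]}'
python3 - <<'E'
from h import *
c=vision.camera("wrist");im=c["image"]
cv2.imwrite("pics/w7.png",im[:,:,::-1])
a=np.linspace(0,2*np.pi,9)[:-1]
print(proj(c,np.c_[603+37.5*np.cos(a),245+37.5*np.sin(a),0*a+15]).round())
go([603,245],17,np.radians(-11.6))
E
```

```text
clock: 18.5
ee_pos: [600.3, 244.4, 124.5]
eef_rot: [-2.435, -1.984, 0.003]
wrist_force: [-0.3, 0.0, 0.0]
gripper_width: 0.647
grip_force: 64.0
[[324. 194.]
 [304. 164.]
 [267. 157.]
 [236. 178.]
 [231. 213.]
 [252. 241.]
 [286. 247.]
 [316. 229.]]
travel [  1.2   2.4 107.9] tcp [600.5 244.4 124.9]
angular [-0.   -0.   -0.01] q6 2.0469594681091734
```

View pics/w7.png

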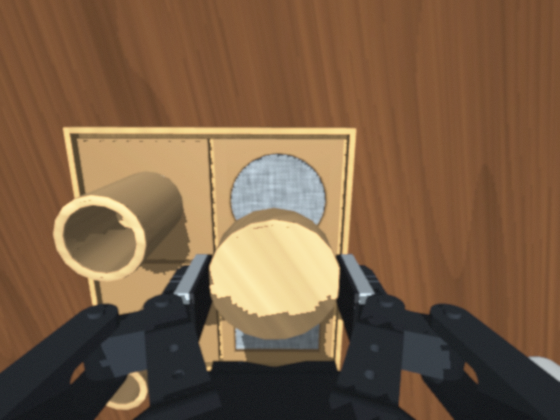

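The recess shows its top edge at row 153 and its left and right edges at 230 and 326, so it lies about 2 mm further out than predicted. The disc is held level.

```bash
python3 -m pendant '{"angular":[[0,0,0],[0,0,0],[0,0,0],[0,0,0],[0,0,0],[0,0,0],[0,0,0]],"travel":[[3,2.4,30],[3,2.4,60],[3,2.4,80],[3,2.4,95],[3,2.4,104],[3,2.4,105],[3,2.4,105]],"hand":[1,1,1,1,1,1,1]}'
```

```text
clock: 19.42
ee_pos: [604.7, 248.2, 21.0]
eef_rot: [2.434, 1.986, 0.002]
wrist_force: [0.4, 0.1, -0.2]
gripper_width: 0.648
grip_force: 64.0
```

```bash
python3 -m pendant '{"angular":[[0,0,0],[0,0,0],[0,0,0],[0,0,0],[0,0,0],[0,0,0],[0,0,0],[0,0,0],[0,0,0],[0,0,0]],"travel":[[-1,-0.5,3],[-1,-0.5,4.5],[-1,-0.5,4.5],[-1,-0.5,4.5],[-1,-0.5,4.5],[-1,-0.5,4.5],[-1,-0.5,4.5],[-1,-0.5,-40],[-1,-0.5,-100],[-1,-0.5,-120]],"hand":[1,1,1,0.2,0.15,0.15,0.15,0.15,0,0]}'
python3 - <<'E'
from h import *
c=vision.camera("wrist");cv2.imwrite("pics/w8.png",c["image"][:,:,::-1])
go([578.5,-38],150,np.radians(-21.6))
E
```

```text
clock: 20.68
ee_pos: [605.7, 247.9, 144.8]
eef_rot: [2.432, 1.985, 0.009]
wrist_force: [-0.1, -0.0, -1.0]
gripper_width: 0.993
grip_force: 0.0
travel [-285.8   30.3   -4.7] tcp [606.2 248.1 146.1]
angular [-0.01 -0.01  1.67] q6 2.048491727116588
```

View pics/w8.png

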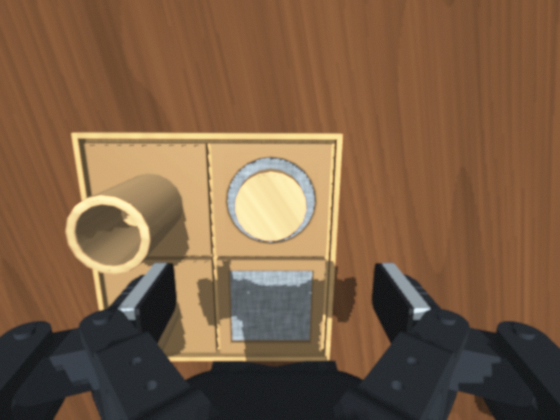

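The disc lies flat inside the recess at (271,205), and the wide tube is undisturbed. Next is the board.

```bash
python3 -m pendant '{"angular":[[0,0,0.3],[0,0,0.6],[0,0,0.9],[0,0,1.2],[0,0,1.5],[0,0,1.6],[0,0,1.6],[0,0,1.6],[0,0,1.6]],"travel":[[-45,5,0],[-90,10,0],[-135,15,0],[-180,20,0],[-225,24,0],[-265,28,0],[-286,30,-4],[-286,30,-4],[-286,30,-4]],"hand":[0,0,0,0,0,0,0,0,0]}'
python3 - <<'E'
from h import *
c=vision.camera("wrist");im=c["image"];x,y=proj(c,[578.5,-38,20])[0];print(x,y)
x0,y0=int(x)-75,int(y)-75;s=im[y0:y0+150,x0:x0+150].copy();v=cv2.cvtColor(s,cv2.COLOR_RGB2HSV)[...,2];print(v[75,75],v[20,20])
m=(v>v[70:80,70:80].mean()-25).astype(np.uint8);m=cv2.morphologyEx(m,cv2.MORPH_OPEN,np.ones((5,5)))
k=max(cv2.findContours(m,0,1)[0],key=cv2.contourArea);b=cv2.boxPoints(cv2.minAreaRect(k));q=ray(c,b+[x0,y0],20)
print((b+[x0,y0]).round(1).tolist(),q.mean(0),np.linalg.norm(q-np.roll(q,1,0),axis=1).round(1),[np.degrees(np.arctan2(*(q[i]-q[i-1])[::-1])).round(1) for i in range(4)])
cv2.drawContours(s,[k],-1,(255,0,0),1);cv2.imwrite("pics/w9.png",cv2.resize(s[:,:,::-1],None,fx=3,fy=3))
go(q.mean(0),10,np.radians(-21.6))
E
```

```text
clock: 21.85
ee_pos: [575.5, -38.0, 144.2]
eef_rot: [-2.59, -1.777, -0.0]
wrist_force: [-0.0, -0.5, -0.1]
gripper_width: 1.004
grip_force: 0.0
276.8878611532718 199.66118868051424
249 156
[[241.0, 232.0], [241.0, 163.0], [313.0, 163.0], [313.0, 232.0]] [578.9400216  -37.11416084] [61.6 59.  58.1 59. ] [np.float64(158.8), np.float64(67.3), np.float64(-21.2), np.float64(-109.3)]
travel [  1.8   3.1 134.2] tcp [575.5 -37.8 144.2]
angular [-0.    0.    0.09] q6 1.7449256408391882
```

View pics/w9.png

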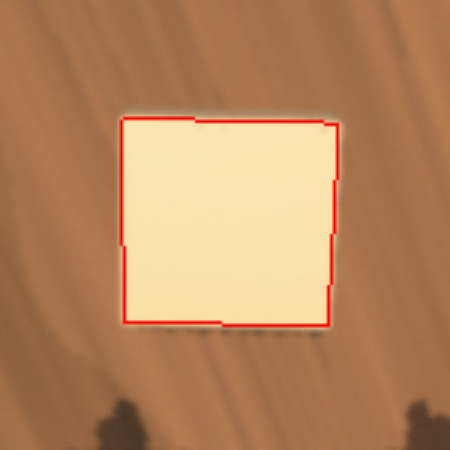

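The board's outline is clean and square to the gripper within about 1°, so the pads will align it.

```bash
python3 -m pendant '{"angular":[[0,0,0.1],[0,0,0.1],[0,0,0.1],[0,0,0.1],[0,0,0.1],[0,0,0.1],[0,0,0.1]],"travel":[[2,3,40],[2,3,80],[2,3,110],[2,3,128],[2,3,134],[2,3,135],[2,3,135]],"hand":[0,0,0,0,0,0,0]}'
python3 -c "
from h import *
go([578.9,-37.1],6,np.radians(-21.4))"
```

```text
clock: 22.78
ee_pos: [579.7, -38.0, 10.1]
eef_rot: [2.6, 1.762, 0.002]
wrist_force: [-0.2, -0.1, -0.1]
gripper_width: 0.995
grip_force: 0.0
travel [ 0.6 -1.1  4.1] tcp [579.7 -38.   10.1]
angular [ 0.    0.   -0.06] q6 1.757718893699241
```

```bash
python3 -m pendant '{"angular":[[0,0,0],[0,0,0],[0,0,0],[0,0,0],[0,0,0],[0,0,0],[0,0,0],[0,0,0]],"travel":[[0.5,-1,4],[0.5,-1,4],[0.5,-1,4],[0.5,-1,4],[0.5,-1,4],[0.5,-1,4],[0.5,-1,4],[0.5,-1,4]],"hand":[0,0,1,1,1,1,1,1]}'
python3 -m pendant '{"angular":[[0,0,0],[0,0,0],[0,0,0],[0,0,0]],"travel":[[0,0,-50],[0,0,-90],[0,0,-120],[0,0,-120]],"hand":[1,1,1,1]}';python3 -c "
from h import *
go([583,145],130,np.radians(-11.6))"
```

```text
clock: 23.78
ee_pos: [578.7, -37.5, 5.9]
eef_rot: [2.6, 1.761, 0.001]
wrist_force: [0.1, -0.1, 4.9]
gripper_width: 0.682
grip_force: 64.7
clock: 24.28
ee_pos: [579.9, -37.7, 127.5]
eef_rot: [2.598, 1.76, 0.005]
wrist_force: [0.5, -0.3, -1.2]
gripper_width: 0.681
grip_force: 64.8
travel [170.8 -64.9  -2.6] tcp [579.9 -37.7 127.5]
angular [ 0.    0.01 -1.7 ] q6 1.7588564702041525
```

```bash
python3 -m pendant '{"angular":[[0,0,-0.4],[0,0,-0.8],[0,0,-1.2],[0,0,-1.7],[0,0,-1.7],[0,0,-1.7],[0,0,-1.7],[0,0,-1.7]],"travel":[[43,-16,0],[86,-32,0],[128,-49,0],[171,-65,0],[171,-65,0],[171,-65,0],[171,-65,0],[171,-65,0]],"hand":[1,1,1,1,1,1,1,1]}'
python3 - <<'E'
from h import *
c=vision.camera("wrist");im=c["image"]
cv2.imwrite("pics/w10.png",im[:,:,::-1])
u=np.array([np.cos(np.radians(-11.6)),np.sin(np.radians(-11.6))]);v=np.array([-u[1],u[0]])
print([proj(c,np.r_[np.array([583,145])+37.5*(a*u+b*v),15])[0].round() for a,b in((-1,1),(1,1),(1,-1),(-1,-1))])
go([583,145],20,np.radians(-11.6))
E
```

```text
clock: 25.28
ee_pos: [581.3, 144.4, 125.1]
eef_rot: [-2.436, -1.984, 0.001]
wrist_force: [0.1, -1.2, -0.6]
gripper_width: 0.686
grip_force: 64.8
[array([226., 157.]), array([325., 156.]), array([321., 248.]), array([230., 248.])]
travel [  0.8   1.5 105.2] tcp [581.3 144.6 125.2]
angular [-0.   -0.   -0.01] q6 1.8949225502547857
```

View pics/w10.png

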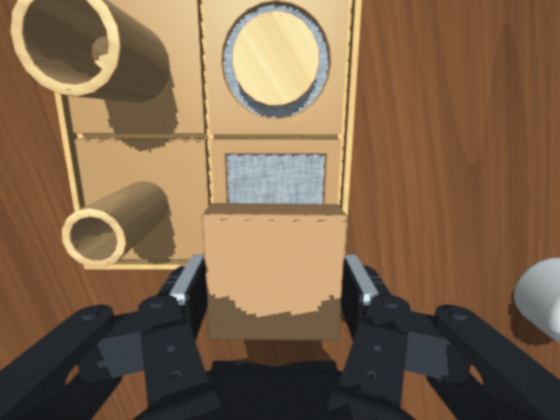

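The recess's top corners are at (226,153) and (327,153), so the target is about 2.4 mm further along tool x. The board is parallel to the recess.

```bash
python3 -m pendant '{"angular":[[0,0,0],[0,0,0],[0,0,0],[0,0,0],[0,0,0],[0,0,0],[0,0,0]],"travel":[[2.5,1.5,30],[2.5,1.5,60],[2.5,1.5,80],[2.5,1.5,95],[2.5,1.5,104],[2.5,1.5,105],[2.5,1.5,105]],"hand":[1,1,1,1,1,1,1]}'
python3 -c "
from h import *
go([583.4,147.2],16.3,np.radians(-11.6))"
```

```text
clock: 26.2
ee_pos: [583.8, 147.7, 20.9]
eef_rot: [2.434, 1.986, 0.001]
wrist_force: [-0.0, -0.2, -0.9]
gripper_width: 0.68
grip_force: 64.8
travel [-0.6 -0.3  4.6] tcp [583.8 147.7  20.9]
angular [-0. -0.  0.] q6 1.898126144220003
```

```bash
python3 -m pendant '{"angular":[[0,0,0],[0,0,0],[0,0,0],[0,0,0],[0,0,0],[0,0,0],[0,0,0],[0,0,0],[0,0,0],[0,0,0]],"travel":[[-0.5,0,3],[-0.5,0,4.5],[-0.5,0,4.5],[-0.5,0,4.5],[-0.5,0,4.5],[-0.5,0,4.5],[-0.5,0,4.5],[-0.5,0,-40],[-0.5,0,-100],[-0.5,0,-140]],"hand":[1,1,1,0.15,0.15,0.15,0.15,0.15,0.1,0]}'
python3 -m pendant '{"angular":[[0,0,0],[0,0,0],[0,0,0],[0,0,0]],"travel":[[-50,0,0],[-50,0,0],[-50,0,0],[-50,0,0]],"hand":[0,0,0,0]}'
python3 - <<'E'
from h import *
c=vision.camera("wrist");cv2.imwrite("pics/w11.png",c["image"][:,:,::-1])
E
```

```text
clock: 27.45
ee_pos: [584.0, 147.3, 163.1]
eef_rot: [2.433, 1.985, 0.004]
wrist_force: [1.4, -0.8, 0.3]
gripper_width: 0.998
grip_force: 0.0
clock: 27.95
ee_pos: [573.0, 98.9, 159.9]
eef_rot: [-2.433, -1.987, 0.0]
wrist_force: [-0.7, 0.4, -0.7]
gripper_width: 1.004
grip_force: 0.0
```

View pics/w11.png

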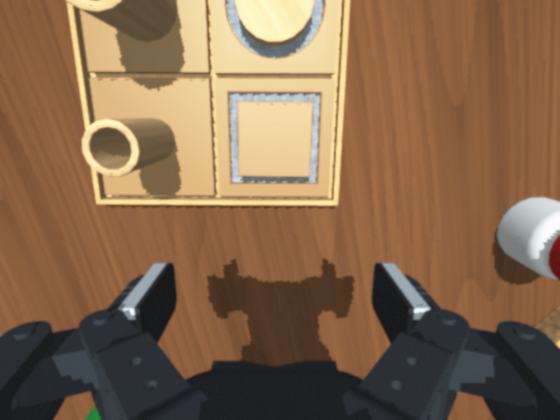

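The board lies flat and square in its recess at (275,138), with an even margin all round. All four parts are in place, so I'm handing in.

```bash
python3 -c "
from cell import env
print(env.sign_off())"
```

```text
the job is handed in; nothing more can be done
None
```

I packed the kit and handed it in at about 28 s of the 136 s allowed: both tubes stand over their pegs, the plain disc and the board lie flat in their recesses, and I never touched the dowel or the drilled disc.

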